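# Load the last wax block and set the block tray's fence by its thumbscrew

### The arm

A 6-joint arm with a two-finger parallel gripper is mounted at the origin on a cart in front of the work surface, level with it; the furniture and walls round the work are solid. World frame = base frame: x ahead of the robot, y to its left, z up, the work surface at z = 0. Lengths are in mm, angles in rad, forces in N, time in s.
With the tool pointing down it reaches from about 325 to 775 mm from the base axis. Payload 5.5 kg.
Tool frame: the origin (TCP) lies at the very end of the fingers, on their centre line; the grasp point (between the pads) lies 19 mm behind it; x points along the fingers, y is the direction in which the jaws open and shut, and the axes are right-handed (so a half turn about x gives the same grasp; the last joint's range is limited). The gripper opens to 85 mm and grips with 20 to 120 N. Pads are 22 mm wide; open, the fingers measure 114 mm over their backs; the gripper's body (76 mm by 85 mm) begins 54 mm behind the grasp point. The pads swing forward as they close: fully open they stand 13 mm farther back than shut.
Start: joints at [1.113, 0.091, 1.231, -0, 1.82, -0.057], TCP at [234.099, 552.462, 231.275] pointing down, gripper open.
Joint ranges: [-2.87, 2.87], [-0.86, 2.18], [0.17, 2.46], [-1.51, 4.65], [0.06, 2.69], [-2.65, 2.65]. Speed limits (rad/s): [2.57, 2.57, 3.01, 3.14, 3.14, 3.14].

### API

Orientations are given as [roll, pitch, yaw] about the fixed x, y, z axes, in that order (R = Rz(yaw) Ry(pitch) Rx(roll)).
In Python, from rig import robot gives the robot as it stands.
- The arm moves only by the shell command python3 -m creep 'ROWS' [FORCE]. ROWS is JSON, a list of rows, each a list of 3 entries, a list of its own where there are three numbers: the shift along the tool's x, y, z in mm, then the turn about the tool's x in degrees, then the opening, from 0 (shut) to 1 (fully open). In form: [[[dx, dy, dz], yaw, gripper], ...]. A call has 1 to 8 rows; each row is the pose to reach, as a shift and turn from the pose commanded when the call began, along the tool's axes at that moment; what a row does not reach only later rows make up. A row lasts 1/10 s, in which the tool goes at most 50 mm and 8.59 degrees, less where a joint would pass 70% of its speed; a pose out of reach is approached as far as the arm can. A call with a gripper value outside its range is refused whole. The fingers move at their own pace and stop on an object; FORCE is the grip in N (left out, the last holds). Time passes only in rows, so rows that repeat a pose let the fingers close. It gives the time, the measured TCP pose, the force and the opening at its end, in the units of the state.
- robot.get_obs(): the state, without advancing time (a new reading comes with each control period).
- robot.get_image(name): name is "scene" or "top"; returns the picture (480x640x3 uint8, red, green, blue); there is no depth.
- robot.camera_model(name): a dict with "mtx" (3x3 intrinsics, pixels), "view" (4x4, takes a point from world to camera coordinates). Camera axes: x right, y down, z forward; pixel columns grow to the right and rows downward; lengths in mm; the calibration is good to about 2 mm. A picture is of the moment at which its call begins. camera_model takes no time and is no camera call.
- robot.finish_job(): hands the job in, once; it reports no verdict.
The state is a dict: "clock": time; "q": joint angles; "joint_vel": joint speeds; "tau": joint torques, N m; "ee_pos": TCP position; "ee_rot": TCP orientation; "wrist_force": force on the tool from outside, world axes, zero at the start; "wrist_torque": the same for the moment, N m; "width": opening from 0.0 (shut) to 1.0 (fully open).
Only numpy, scipy, OpenCV 4.12 (cv2) and the standard library are available. Lean on these libraries where they do the work, as an engineer would, in place of code of your own. Each camera call takes 0.05 s, during which the arm holds its last target.

### The job

Put the loose wax block into the empty place of the aluminium block tray, flat on its floor, wax up and with its sloped writing end facing the same way as its two neighbours, and let it go. Then turn the tray's black thumbscrew clockwise until it seats and the fence pinches the row, and back it off a quarter turn so that the blocks are just free. Finish with the fingers still gripping the thumbscrew there - do not let go, I will lock it - and leave the other things on the table where they are.

Things in the scene. Friction and masses are not known exactly. Their poses are not given: they have to be found in the camera images.
- block_tray: Aluminium, fixed. Base 84 (x) x 170 (y) mm; its floor is 10 mm over the table. Origin on the table under the middle of the empty place, z up. Row along y: block_a at y -56 mm, block_b -28, empty place 0. End stop at y -70. Bevelled rails (tops z 14 mm) keep the row between x -23 and +23. Sloped ends face -x. Fence on the +y side, then a boss (36 x 30 mm, top z 26 mm) with the thumbscrew at y +64.
- empty_place (a point): Middle of the empty place, on the tray's floor; axes as the tray's. The placed block's block_c_centre belongs 3.5 mm to +x of it and 10.5 mm above it.
- block_c_centre (a point): Middle of the loose block, lying wax up on the table at any yaw. Grey cassette 41 (x) x 28 (y) x 7 mm, side walls tapering to 24.6 at the top, under a wax slab 30 (x) x 24 (y) x 14 mm: 21 mm high, 35 g. Its -x end is the sloped writing end. This point is 10.5 mm above the underside, midway between the wax ends, 3.5 mm to +x of the cassette's middle. Gripped over the wax ends (along x) it clears its neighbours.
- block_c_slope (a point): Middle of the sloped, paper-white writing face of the loose block, 21 mm to -x of block_c_centre.
- block_a_centre (a point): The same middle point of block_a, which already lies loose in the tray next to the end stop.
- block_a_slope (a point): Middle of the sloped face of block_a.
- block_b_centre (a point): The same middle point of block_b, which already lies loose in the tray beside the empty place.
- block_b_slope (a point): Middle of the sloped face of block_b.
- fence_face (a point): Middle of the fence's rubber face, 14 mm over the table; looks to the tray's -y, 40 mm wide, 4.5 mm high with a sloped lead-in lip above, yields 1 mm when pressed. The gap from block_b's side (14 mm from block_b's middle) to this face is 31 to 32 mm at the start, for a 28 mm block. The fence's top is 21 mm over the table.
- fence_pad: The fence's rubber pad (front face: fence_face).
- thumb_grip (a point): Middle of the thumbscrew's black wing bar, on its vertical axis, 52 to 54 mm over the table. Bar 42 mm long (this x axis), 12 mm thick, 24 mm high, on a neck 17 mm wide; z up. The steel shoulder below (24 mm wide) and all else of the tray stay under 35 mm over the table. A thin steel line marks the +x wing.
- screw_stem: The thumbscrew as a whole (stem, shoulder, neck, wing bar); origin on its axis at the underside of the shoulder, which meets the boss when seated.
- thumbscrew (a joint): Turn of the thumbscrew, rad, growing clockwise seen from above (screwing in); at 0 the marked wing points along the tray's +x. Starts between 0 and 0.5, seats solidly (shoulder on boss) at 3.0. One rad moves the fence 1.9 mm toward the row and the screw 0.6 mm down. A little stiff (0.06 N m), stays where it is left. With three blocks in, the fence begins to pinch 0.4 rad before the seat.
- lens: Bystander: loose black round loupe, 36 mm wide, 27 mm high; origin under its middle.
- tweezer: Bystander: loose steel tweezers lying flat, 122 mm long, 8 mm high; origin under their middle.
- covers: Bystander: small loose white box of cover glasses, 31 x 63 x 23 mm; origin under its middle.
- teal_jar: Bystander: loose teal jar with white lid, 52 mm wide, 80 mm high; origin under its middle.
Mind the look-alikes: they are no part of the job. What is shaped like the part that bears block_b_centre but yellow is not meant.

How it is judged (in metres and radians):
On the way, in this order (a step that is already met when the one before it is completed fails the run):
1. the loose block lies flat in the empty place, sloped end to the same side as its neighbours, and is released (x of block_c_centre in the frame of block_tray between -0.0005 and 0.0075 m and y of block_c_centre in the frame of block_tray between -0.002 and 0.006 m and z of block_c_centre in the frame of block_tray between 0.018 and 0.0225 m and x of block_c_slope in the frame of block_tray below -0.0125 m and angle between block_c_centre's own z axis and vertical below 0.12 rad and contact force between the fingers and block_c below 0.1 N), for 0.2 s.
2. the thumbscrew is seated, with the fence pinching the row (x of block_c_centre in the frame of block_tray between -0.0005 and 0.0075 m and y of block_c_centre in the frame of block_tray between -0.003 and 0.003 m and z of block_c_centre in the frame of block_tray between 0.018 and 0.0225 m and x of block_c_slope in the frame of block_tray below -0.0125 m and angle between block_c_centre's own z axis and vertical below 0.12 rad and value of joint thumbscrew above 2.88 rad and contact force between fence_pad and block_c above 1 N), for 0.1 s.
At the end, for the whole second after the job is handed in: Thumbscrew seated once, now still a quarter turn (90 degrees, within 15) back from its seat and gripped by the fingers; fence no longer pressing; all three blocks flat in their places (4 mm across the row, 3 to 5 mm along it), wax up, sloped ends all to the tray's -x side (value of joint thumbscrew between 1.169 and 1.689 rad and velocity of joint thumbscrew between -0.1 and 0.1 rad/s and contact force between the fingers and screw_stem above 2 N and contact force between fence_pad and block_c below 0.5 N and x of block_c_centre in the frame of block_tray between -0.0005 and 0.0075 m and y of block_c_centre in the frame of block_tray between -0.003 and 0.005 m and z of block_c_centre in the frame of block_tray between 0.018 and 0.0225 m and x of each of block_c_slope, block_b_slope, block_a_slope in the frame of block_tray below -0.0125 m and angle between each of block_c_centre, block_b_centre, block_a_centre's own z axis and vertical below 0.12 rad and x of block_b_centre in the frame of block_tray between -0.0005 and 0.0075 m and y of block_b_centre in the frame of block_tray between -0.031 and -0.023 m and z of block_b_centre in the frame of block_tray between 0.018 and 0.0225 m and x of block_a_centre in the frame of block_tray between -0.0005 and 0.0075 m and y of block_a_centre in the frame of block_tray between -0.059 and -0.052 m and z of block_a_centre in the frame of block_tray between 0.018 and 0.0225 m); the arm keeps its last pose, push and grip.
It fails at once if a bystander (loupe, tweezers, cover-glass box or teal jar) is pushed more than 20 mm (distance of any of lens, tweezer, covers, teal_jar from where it was at the start of the episode above 0.02 m).
It also fails if it takes over 58 s, if anything falls off the work surface, if the arm or the gripper's body presses on something with over 40 N, if the wrist force passes 120 N, or if a joint passes its speed limit or range.

## Working session

There is one attempt and no reset: what is moved stays moved. The work goes in short steps, Python scripts to look and compute and a shell command to move; the robot and the scene stay as the last step left them, time stands still between calls to the robot, and variables do not carry over. Pictures are saved under pics/ and viewed, and the job is handed in when it is done.

```bash
ls; mkdir -p pics; python3 - <<'E'
from rig import robot
import cv2
o=robot.get_obs()
print(o)
for n in ("scene","top"):
    im=robot.get_image(n); cv2.imwrite(f"pics/{n}0.png",im[:,:,::-1])
    m=robot.camera_model(n); print(n,m)
E
```

```text
pics
{'clock': 0.0, 'q': array([ 1.11332397e+00,  9.18609636e-02,  1.23191165e+00,  1.31558719e-05,
        1.81978197e+00, -5.67195893e-02]), 'joint_vel': array([-0.00163957, -0.00020978, -0.00085435, -0.00077035,  0.00215756,
        0.00017397]), 'tau': array([ 5.43511142e-04, -4.58732271e+01, -4.18028998e+01, -1.53175133e-04,
        1.15482116e-02, -2.23115870e-05]), 'ee_pos': array([233.94975876, 552.20176626, 230.13505126]), 'ee_rot': array([-1.63401784,  1.56883435, -2.03476738]), 'wrist_force': array([-0.29593564, -0.14057197,  0.476552  ]), 'wrist_torque': array([0.03714343, 0.04593056, 0.02380221]), 'width': 0.9980977276275276}
scene {'mtx': array([[466.13058486,   0.        , 318.38796995],
       [  0.        , 466.13058486, 241.41717363],
       [  0.        ,   0.        ,   1.        ]]), 'view': array([[ 1.44382831e-01, -9.89514694e-01,  3.77731999e-03,
         1.22697673e+01],
       [-8.41087199e-01, -1.24734513e-01, -5.26320838e-01,
         5.12996210e+02],
       [ 5.21273365e-01,  7.28146372e-02, -8.50277665e-01,
         7.70756465e+02],
       [ 0.00000000e+00,  0.00000000e+00,  0.00000000e+00,
         1.00000000e+00]])}
top {'mtx': array([[522.90220097,   0.        , 316.63255085],
       [  0.        , 522.90220097, 244.15587452],
       [  0.        ,   0.        ,   1.        ]]), 'view': array([[ 2.29949871e-02, -9.99702341e-01, -8.15232523e-03,
         6.69016256e+01],
       [-9.95321156e-01, -2.21272236e-02, -9.40541417e-02,
         5.74308230e+02],
       [ 9.38457573e-02,  1.02769556e-02, -9.95533705e-01,
         9.02181891e+02],
       [ 0.00000000e+00,  0.00000000e+00,  0.00000000e+00,
         1.00000000e+00]])}
```

View pics/scene0.png

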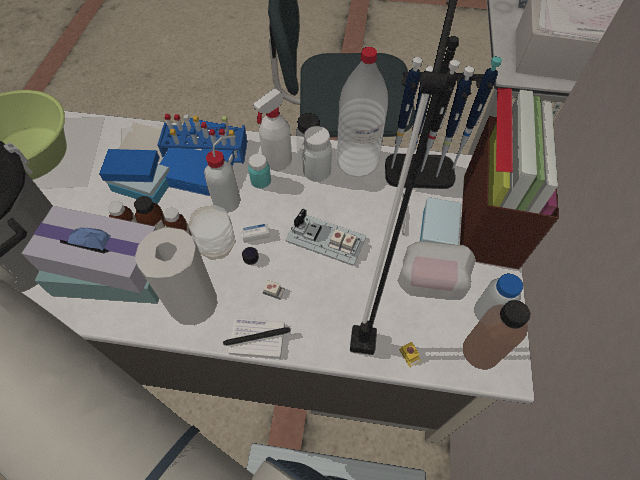

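View pics/top0.png

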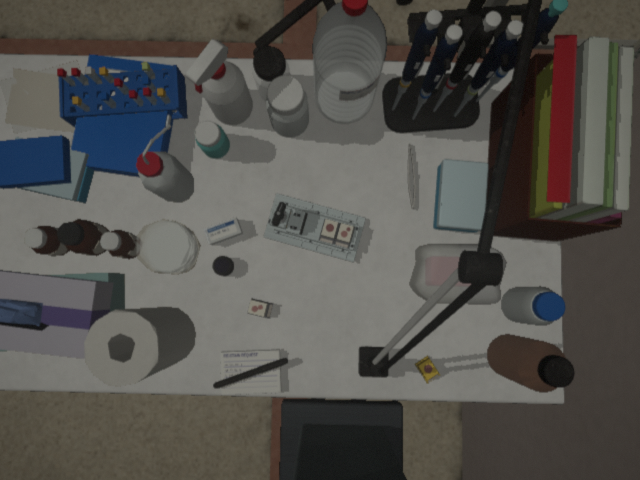

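The top view shows the tray at about (315,228) and the loose wax block at about (260,308). The yellow look-alike is at about (428,369). The loupe is at (223,266), the cover box at (224,231), the tweezers at (413,177) and the teal jar at (211,138). A lamp arm stands on the right.

```bash
python3 - <<'E'
import cv2
t=cv2.imread("pics/top0.png"); s=cv2.imread("pics/scene0.png")
def crop(im,x0,y0,w,h,f,n): cv2.imwrite(n,cv2.resize(im[y0:y0+h,x0:x0+w],None,fx=f,fy=f,interpolation=cv2.INTER_CUBIC))
crop(t,260,185,115,86,6.9,"pics/c1.png")
crop(t,235,285,60,45,12,"pics/c2.png")
crop(s,280,200,95,70,8,"pics/c3.png")
crop(s,250,270,48,36,14,"pics/c4.png")
E
```

```text
(no output)
```

View pics/c1.png

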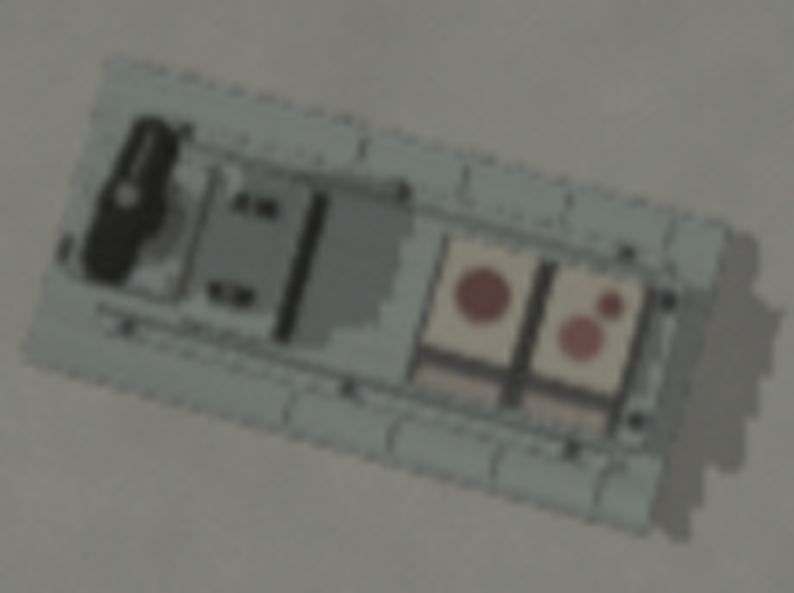

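View pics/c2.png

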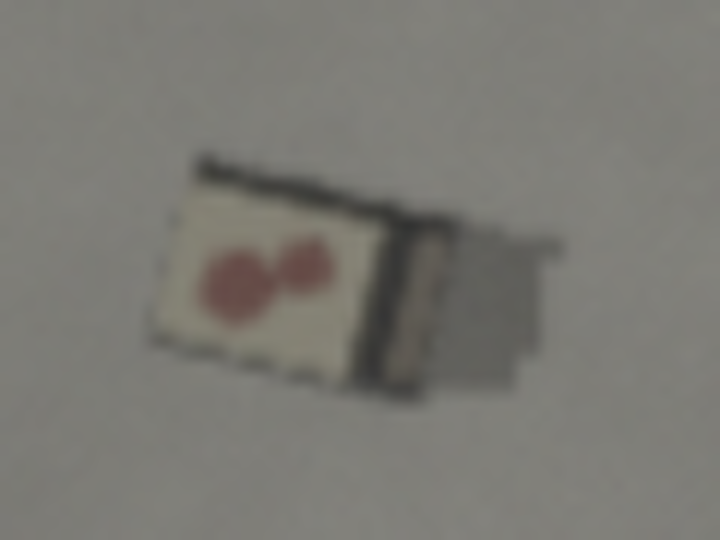

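View pics/c3.png

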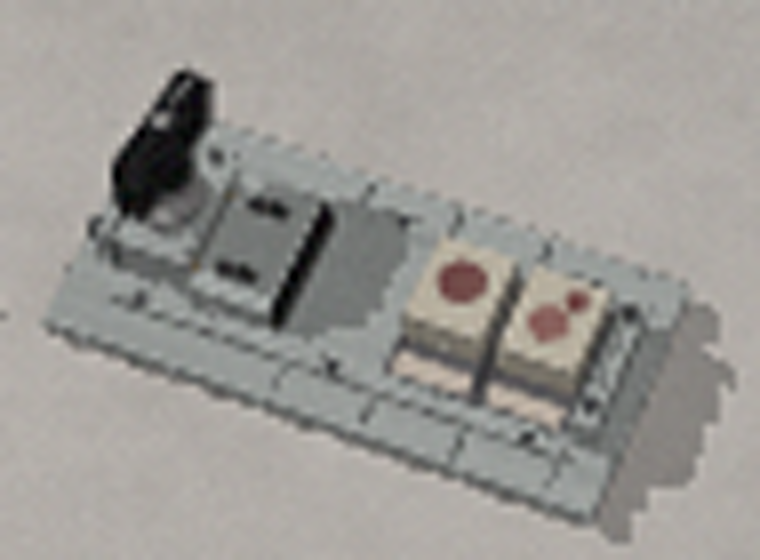

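View pics/c4.png

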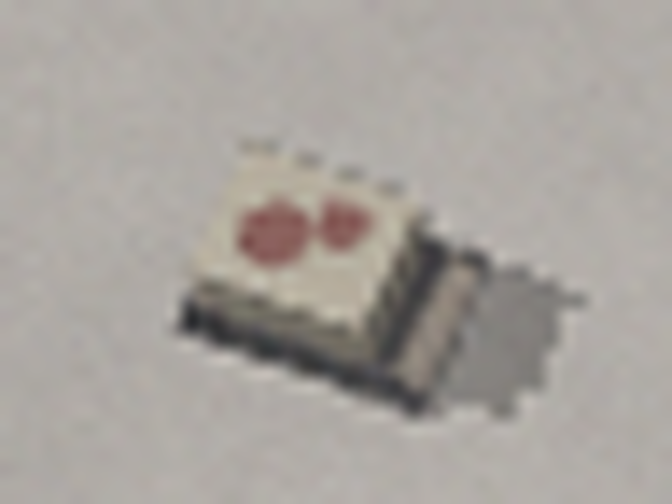

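```bash
cat > h.py <<'E'
import numpy as np
from scipy.optimize import least_squares
from rig import robot
CM={n:robot.camera_model(n) for n in("scene","top")}
def proj(n,P):
    m=CM[n]; P=np.atleast_2d(P); c=P@m["view"][:3,:3].T+m["view"][:3,3]
    p=c@np.array(m["mtx"]).T; return p[:,:2]/p[:,2:]
def rz(a): return np.array([[np.cos(a),-np.sin(a),0],[np.sin(a),np.cos(a),0],[0,0,1]])
def uncrop(pts,x0,y0,f): return (np.array(pts,float)+.5)/f-.5+np.array([x0,y0])
E
python3 - <<'E'
from h import *
# loose block
wax=np.array([[15,12],[-15,12],[-15,-12],[15,-12]],float)
# top order: TL TR BR BL ; slope(-x) to the right in image
lt=uncrop([(200,182),(385,228),(350,382),(160,335)],235,285,12)
ls=uncrop([(240,150),(425,215),(365,330),(200,275)],250,270,14)
# image right = -y world, image up=+x world. block -x -> right. TL: block +x, and up: world +x => block ... try both signs
for sg in (1,-1):
    W=np.c_[wax[:,0],sg*wax[:,1],np.full(4,21.)]
    def r(p,use=("top","scene")):
        P=W@rz(p[2]).T+[p[0],p[1],0]
        return np.r_[(proj("top",P)-lt).ravel()*("top" in use),(proj("scene",P)-ls).ravel()*("scene" in use)]
    for u in (("top","scene"),("top",),("scene",)):
        for y0 in (1.5,):
            s=least_squares(r,[480,50,y0],args=(u,)); print("loose",sg,u,s.x,np.sqrt(s.cost))
# tray
T=uncrop([(112,58),(725,228),(655,535),(25,362)],260,185,6.9)
S=uncrop([(690,285),(593,520),(45,325)],280,200,8)
bt=uncrop([(447,236),(537,258),(517,358),(427,347)],260,185,6.9); at=uncrop([(556,262),(645,287),(625,392),(533,370)],260,185,6.9)
bs=uncrop([(437,240),(520,258),(488,345),(405,318)],280,200,8); as_=uncrop([(540,268),(608,290),(580,370),(502,345)],280,200,8)
# tray frame: +y toward left (thumb), slope -x toward bottom => +x up
def wx(yc): return np.array([[18.5,yc+12,31],[18.5,yc-12,31],[-11.5,yc-12,31],[-11.5,yc+12,31]])
def r(p,w):
    x,y,a,yl,hb=p
    base=np.array([[42,yl+170,hb],[42,yl,hb],[-42,yl,hb],[-42,yl+170,hb]])
    f=lambda P:P@rz(a).T+[x,y,0]
    tt=np.r_[(proj("top",f(base))-T).ravel(),(proj("top",f(wx(-28)))-bt).ravel(),(proj("top",f(wx(-56)))-at).ravel()]
    ss=np.r_[(proj("scene",f(base[[1,2,3]]))-S).ravel(),(proj("scene",f(wx(-28)))-bs).ravel(),(proj("scene",f(wx(-56)))-as_).ravel()]
    return np.r_[tt*w[0],ss*w[1],(hb-8)*.1]
for w in ((1,1),(1,0),(0,1)):
    s=least_squares(r,[600,60,-.2,-79,8],args=(w,)); print("tray",w,s.x,np.sqrt(s.cost))
    rr=s.fun; print(np.round(rr,1))
E
```

```text
loose 1 ('top', 'scene') [456.2754141  181.69019656   1.46623192] 23.598502570586803
loose 1 ('top',) [457.40536714 182.28638388   1.35706553] 18.98886333236407
loose 1 ('scene',) [454.15735864 180.65030454   1.59992073] 13.85955376972947
loose -1 ('top', 'scene') [456.14501787 181.69135242   1.36546368] 2.224434511308102
loose -1 ('top',) [457.35090116 182.28850294   1.35680859] 0.6818294928353508
loose -1 ('scene',) [453.88723995 180.6384892    1.38013467] 1.0631268243933616
tray (1, 1) [ 6.04145305e+02  8.47865168e+01 -2.40912988e-01 -8.52294688e+01
  6.95782358e+00] 3.784191447525413
[ 0.   1.1  0.9  0.3 -0.7  0.2  0.3  1.   1.3 -0.2  1.3  0.1 -0.2  1.8
 -0.2 -0.1  0.7  0.1  0.9 -0.  -0.5  1.  -0.3  0.7 -0.2 -0.2 -0.3 -0.4
 -0.7 -0.3  0.5 -1.8 -0.1 -0.8 -0.7 -1.3 -0.2 -1.4 -0.9 -1.5  0.5 -0.9
 -0.5 -0.4 -0.8 -0.7 -0.1]
tray (1, 0) [ 6.04971435e+02  8.54684857e+01 -2.40325536e-01 -8.56822714e+01
  9.47188296e+00] 2.1526921572861895
[-0.3  0.5  0.9 -0.3 -0.7 -0.3 -0.   0.5  0.9 -0.6  0.9 -0.4 -0.5  1.4
 -0.6 -0.5  0.3 -0.4  0.5 -0.5 -0.9  0.5 -0.7  0.2 -0.  -0.  -0.  -0.
 -0.  -0.   0.  -0.  -0.  -0.  -0.  -0.  -0.  -0.  -0.  -0.   0.  -0.
 -0.  -0.  -0.  -0.   0.1]
tray (0, 1) [ 6.01155182e+02  8.38186719e+01 -2.34281369e-01 -8.52480134e+01
  1.01269760e+01] 1.4186499559148076
[ 0.   0.   0.   0.   0.   0.   0.   0.   0.   0.   0.   0.   0.   0.
  0.   0.   0.   0.   0.   0.   0.   0.   0.   0.   0.2 -0.   0.3 -0.1
 -0.6  0.3  0.7 -0.8  0.2  0.3 -0.4 -0.2  0.1 -0.2 -0.7 -0.4  0.8  0.1
 -0.2  0.6 -0.5  0.3  0.2]
```

```bash
cat >> h.py <<'E'
from scipy.spatial.transform import Rotation as Ro
def Rt(o): return Ro.from_euler('xyz',o["ee_rot"]).as_matrix()
def wrap(a,m=np.pi): return (a+m/2)%m-m/2
def plan(target,jaw,o=None):
    "target TCP mm, jaw line angle (world) -> tool shift, turn deg (both options)"
    o=o or robot.get_obs(); R=Rt(o); d=R.T@(np.array(target)-o["ee_pos"])
    psi=np.arctan2(R[1,1],R[0,1]); c=psi-(o["q"][0]-o["q"][5])
    q1=np.arctan2(target[1],target[0])
    print("pos",np.round(o["ee_pos"],1),"jaw",round(psi,3),"shift",np.round(d,1))
    for t in (wrap(jaw-psi),wrap(jaw-psi)-np.pi,wrap(jaw-psi)+np.pi):
        print("  turn deg",round(-np.degrees(t),1),"-> q6",round(q1+c-(psi+t),2))
E
python3 - <<'E'
from h import *
print(Rt(robot.get_obs()).round(3))
plan([455.6,181.5,110],1.365)
E
```

```text
[[-0.001  0.39   0.921]
 [-0.002  0.921 -0.39 ]
 [-1.    -0.002 -0.   ]]
pos [234.  552.2 230.2] jaw 1.17 shift [ 120.6 -254.7  348.7]
  turn deg -11.2 -> q6 -0.99
  turn deg 168.8 -> q6 2.16
  turn deg -191.2 -> q6 -4.13
```

```bash
cat >> h.py <<'E'
def ray(n,uv,z):
    m=CM[n]; R=m["view"][:3,:3]; t=m["view"][:3,3]; C=-R.T@t
    d=R.T@np.linalg.inv(m["mtx"])@np.r_[uv,1.]; return C+d*(z-C[2])/d[2]
E
python3 - <<'E'
from h import *
def tri(a,b):
    f=lambda p:np.r_[proj("top",p)[0]-a,proj("scene",p)[0]-b]
    return least_squares(f,[450,200,100]).x.round(0)
print("roll top",tri((120,348),(166,250)))
print("white bottle red", tri((150,160),(215,160)))
print("brown caps", tri((118,240),(171,214)))
print("tissue box pop",tri((15,315),(88,240)))
print("spray top",tri((208,60),(268,102)), "jar lid",tri((287,95),(317,135)))
print("teal lid",tri((211,132),(259,162)))
print("lamp elbow",tri((480,268),(433,83)))
print("loupe",tri((223,262),(250,252)))
for n,p in(("pen",(250,370)),):print(n,ray("top",p,0).round())
print("lamp low joint",tri((375,360),(364,338)))
print("cup",tri((167,240),(211,225)))
E
```

```text
roll top [404. 346. 219.]
white bottle red [692. 349. 132.]
brown caps [567. 417.  82.]
tissue box pop [442. 537. 148.]
spray top [837. 251. 185.] jar lid [806. 133. 129.]
teal lid [763. 270.  59.]
lamp elbow [508. -53. 543.]
loupe [538. 248.  10.]
pen [346. 194.   0.]
lamp low joint [371. -28.  14.]
cup [572. 340.  50.]
```

```bash
python3 -m creep '[[[-45,0,0],0,0.6],[[-90,0,0],0,0.6],[[-90,-29,40],-5,0.6],[[-90,-58,80],-11,0.6],[[-90,-87,120],-11,0.6],[[-90,-116,160],-11,0.6],[[-90,-145,200],-11,0.6],[[-90,-174,240],-11,0.6]]' 30; python3 - <<'E'
from h import *
plan([455.6,181.5,110],1.365)
E
```

```text
clock: 0.9
ee_pos: [387.7, 296.8, 320.9]
ee_rot: [-2.313, 1.57, -2.522]
wrist_force: [1.1, 0.3, 0.3]
width: 0.598
pos [387.7 296.8 320.9] jaw 1.362 shift [210.9 -98.7  90.4]
  turn deg -0.2 -> q6 -0.99
  turn deg 179.8 -> q6 2.16
  turn deg -180.2 -> q6 -4.13
```

```bash
python3 -m creep '[[[0,-33,30],0,0.6],[[0,-66,60],0,0.6],[[0,-99,90],0,0.6],[[45,-99,90],0,0.6],[[90,-99,90],0,0.6],[[135,-99,90],0,0.6],[[180,-99,90],0,0.6],[[230,-99,90],0,0.6]]' 30; python3 -m creep '[[[15,0,0],0,0.6],[[15,0,0],0,0.6]]'; python3 - <<'E'
from h import *
import cv2
plan([455.6,181.5,7],1.365)
for n in("scene","top"):
    im=robot.get_image(n); cv2.imwrite(f"pics/{n}1.png",im[:,:,::-1])
t=cv2.imread("pics/top1.png"); s=cv2.imread("pics/scene1.png")
cv2.imwrite("pics/d1.png",cv2.resize(t[240:360,180:340],None,fx=5,fy=5,interpolation=cv2.INTER_CUBIC))
cv2.imwrite("pics/d2.png",cv2.resize(s[210:330,190:350],None,fx=5,fy=5,interpolation=cv2.INTER_CUBIC))
E
```

```text
clock: 1.7
ee_pos: [454.7, 183.0, 89.8]
ee_rot: [0.515, 1.57, 0.306]
wrist_force: [0.9, 0.9, 0.3]
width: 0.598
clock: 1.9
ee_pos: [453.0, 182.5, 73.6]
ee_rot: [-2.614, 1.565, -2.823]
wrist_force: [0.8, 0.4, 0.9]
width: 0.601
pos [453.  182.5  73.6] jaw 1.362 shift [66.6 -0.3  3.1]
  turn deg -0.2 -> q6 -0.99
  turn deg 179.8 -> q6 2.16
  turn deg -180.2 -> q6 -4.13
```

View pics/d1.png

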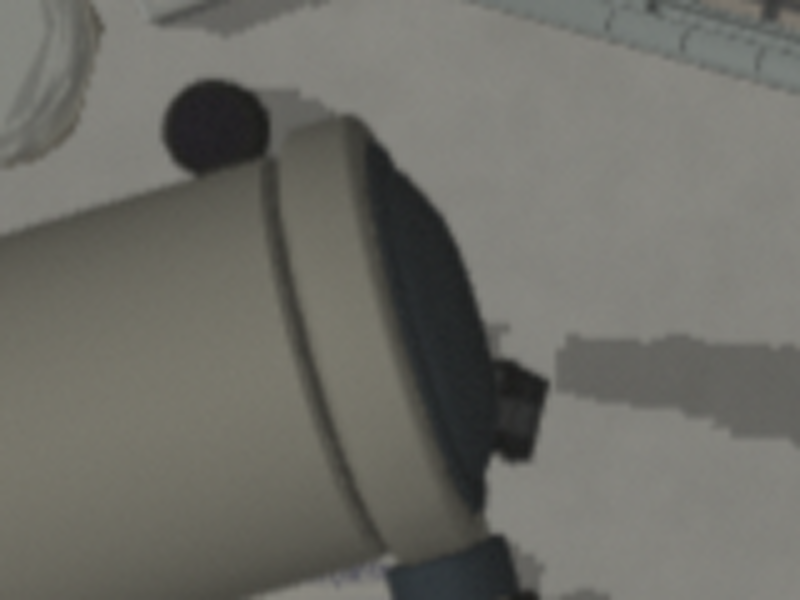

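View pics/d2.png

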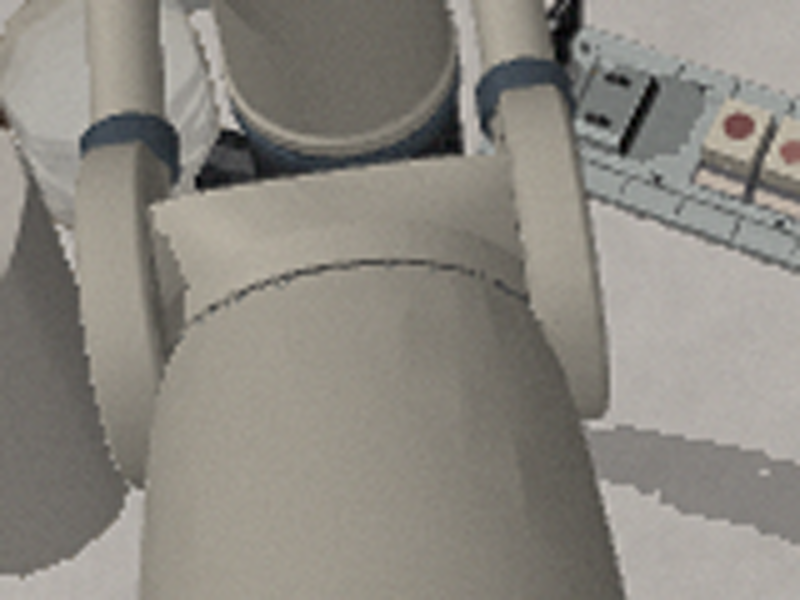

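```bash
python3 -m creep '[[[0,0,3],8.5,0.6],[[0,0,3],17,0.6],[[0,0,3],25.5,0.6],[[0,0,3],34,0.6],[[0,0,3],42.5,0.6],[[0,0,3],51,0.6],[[0,0,3],59.5,0.6],[[0,0,3],68,0.6]]' 20; python3 -m creep '[[[0,0,0],8,0.6],[[0,0,0],16,0.6],[[0,0,0],22,0.6],[[20,0,0],22,0.6],[[40,0,0],22,0.6],[[40,0,0],22,0.6]]'; python3 - <<'E'
from h import *
plan([455.6,181.5,7],1.365+np.pi/2)
E
```

```text
clock: 2.8
ee_pos: [459.7, 183.2, 80.5]
ee_rot: [1.714, 1.564, 0.313]
wrist_force: [-0.1, -0.1, 0.6]
width: 0.602
clock: 3.4
ee_pos: [457.9, 182.6, 37.0]
ee_rot: [2.111, 1.57, 0.332]
wrist_force: [0.3, 0.1, -0.3]
width: 0.602
pos [457.9 182.6  37. ] jaw -0.209 shift [30.  -2.1  1.6]
  turn deg -0.2 -> q6 0.58
  turn deg 179.8 -> q6 3.73
  turn deg -180.2 -> q6 -2.56
```

```bash
python3 -m creep '[[[10,-2,1],0,0.6],[[20,-2,1.5],0,0.6],[[29,-2,1.5],0,0.6],[[29,-2,1.5],0,0.6],[[29,-2,1.5],0,0.6]]' 20; python3 - <<'E'
from h import *
o=robot.get_obs();plan([455.6,181.5,7],1.365+np.pi/2);print(o["wrist_force"])
E
```

```text
clock: 3.9
ee_pos: [455.3, 181.4, 7.2]
ee_rot: [-1.09, 1.57, -2.869]
wrist_force: [0.4, 0.1, -0.3]
width: 0.6
pos [455.3 181.4   7.2] jaw -0.209 shift [ 0.2  0.3 -0.2]
  turn deg -0.2 -> q6 0.58
  turn deg 179.8 -> q6 3.73
  turn deg -180.2 -> q6 -2.56
[ 0.3631782   0.09360831 -0.25355613]
```

```bash
python3 -m creep '[[[0,0,0],0,0.2],[[0,0,0],0,0.2],[[0,0,0],0,0.2],[[0,0,0],0,0.2],[[0,0,0],0,0.2],[[0,0,0],0,0.2]]' 20; python3 -m creep '[[[0,0,0],0,0.6],[[0,0,0],0,0.6],[[0,0,0],0,0.6]]' 20; python3 -m creep '[[[-15,0,0],0,0.6],[[-30,0,0],0,0.6],[[-30,0,0],0,0.6]]' 20
```

```text
clock: 4.5
ee_pos: [455.8, 181.6, 7.9]
ee_rot: [2.102, 1.57, 0.322]
wrist_force: [0.1, 0.6, 4.8]
width: 0.271
clock: 4.8
ee_pos: [455.0, 181.3, 6.7]
ee_rot: [-1.04, 1.57, -2.819]
wrist_force: [0.3, -0.2, -0.8]
width: 0.601
clock: 5.1
ee_pos: [457.4, 182.1, 41.1]
ee_rot: [2.084, 1.565, 0.305]
wrist_force: [0.6, -0.3, 0.2]
width: 0.598
```

```bash
python3 -m creep '[[[0,0,0],-8.5,0.6],[[0,0,0],-17,0.6],[[0,0,0],-25.5,0.6],[[0,0,0],-34,0.6],[[0,0,0],-42.5,0.6],[[0,0,0],-51,0.6],[[0,0,0],-59.5,0.6],[[0,0,0],-68,0.6]]' 20; python3 -m creep '[[[0,0,0],-8.5,0.6],[[0,0,0],-17,0.6],[[0,0,0],-22,0.6],[[0,0,0],-22,0.6],[[10,0,0],-22,0.6],[[10,0,0],-22,0.6]]'; python3 - <<'E'
from h import *
plan([455.6,181.5,8.5],1.365)
E
```

```text
clock: 5.9
ee_pos: [455.6, 181.5, 37.7]
ee_rot: [0.872, 1.57, 0.286]
wrist_force: [0.7, 0.9, -0.3]
width: 0.599
clock: 6.5
ee_pos: [454.5, 181.1, 25.6]
ee_rot: [-2.608, 1.568, -2.819]
wrist_force: [-0.3, 0.3, 0.3]
width: 0.598
pos [454.5 181.1  25.6] jaw 1.36 shift [17.1  0.6  1. ]
  turn deg -0.3 -> q6 -0.99
  turn deg 179.7 -> q6 2.16
  turn deg -180.3 -> q6 -4.13
```

```bash
python3 -m creep '[[[9,0,0],0,0.6],[[18,0,0],0,0.6],[[18,0,0],0,0.6],[[18,0,0],0,0.6]]' 20;  python3 -m creep '[[[0,0,0],0,0.25],[[0,0,0],0,0.25],[[0,0,0],0,0.25],[[0,0,0],0,0.25],[[0,0,0],0,0.25]]' 20; python3 - <<'E'
from h import *
o=robot.get_obs();print(o["wrist_force"],o["width"]);plan([455.6,181.5,8.5],1.365,o)
E
```

```text
clock: 6.9
ee_pos: [455.0, 181.3, 8.7]
ee_rot: [-2.625, 1.57, -2.834]
wrist_force: [-0.1, 0.7, 0.1]
width: 0.602
clock: 7.4
ee_pos: [455.8, 181.5, 9.8]
ee_rot: [0.475, 1.57, 0.266]
wrist_force: [-1.0, -0.0, 2.8]
width: 0.347
[-1.04970036 -0.02976933  2.83712511] 0.34723168197735566
pos [455.8 181.5   9.8] jaw 1.362 shift [ 1.3 -0.1 -0.1]
  turn deg -0.2 -> q6 -0.99
  turn deg 179.8 -> q6 2.16
  turn deg -180.2 -> q6 -4.13
```

```bash
python3 -m creep '[[[0,0,0],0,0.6],[[0,0,0],0,0.6],[[-20,0,0],0,0.6],[[-65,0,0],0,0.6],[[-110,0,0],0,0.6],[[-155,0,0],0,0.6],[[-200,0,0],0,0.6],[[-245,0,0],0,0.6]]' 20;  python3 -m creep '[[[-45,0,0],0,0.6],[[-70,35,-28],0,0.6],[[-70,70,-57],0,0.6],[[-70,105,-85],0,0.6],[[-70,140,-114],0,0.6],[[-70,187,-152],0,0.6]]' 20; python3 - <<'E'
from h import *
import cv2
o=robot.get_obs();print(o["clock"],o["ee_pos"])
for n in("scene","top"):
    im=robot.get_image(n); cv2.imwrite(f"pics/{n}2.png",im[:,:,::-1])
t=cv2.imread("pics/top2.png"); s=cv2.imread("pics/scene2.png")
cv2.imwrite("pics/e1.png",cv2.resize(t[285:330,235:295],None,fx=12,fy=12,interpolation=cv2.INTER_CUBIC))
cv2.imwrite("pics/e2.png",cv2.resize(s[270:306,250:298],None,fx=14,fy=14,interpolation=cv2.INTER_CUBIC))
E
```

```text
clock: 8.2
ee_pos: [455.0, 181.3, 255.9]
ee_rot: [-2.732, 1.571, -2.941]
wrist_force: [1.1, -0.3, 0.1]
width: 0.599
clock: 8.8
ee_pos: [349.3, 387.8, 324.2]
ee_rot: [-0.16, 1.571, -0.37]
wrist_force: [1.1, 0.4, 0.0]
width: 0.595
8.8 [349.27958498 387.76346845 324.21391346]
```

View pics/e1.png

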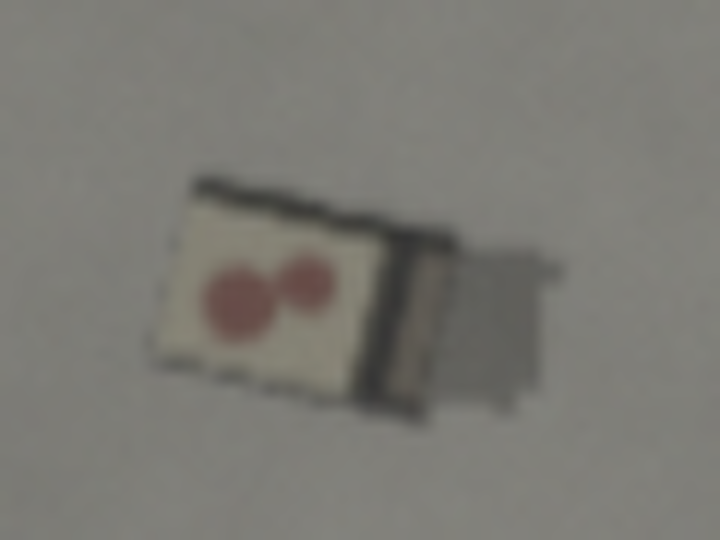

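View pics/e2.png

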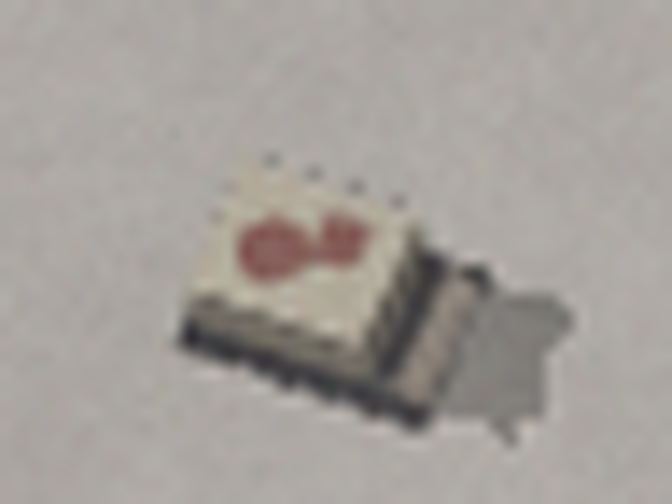

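View pics/top2.png

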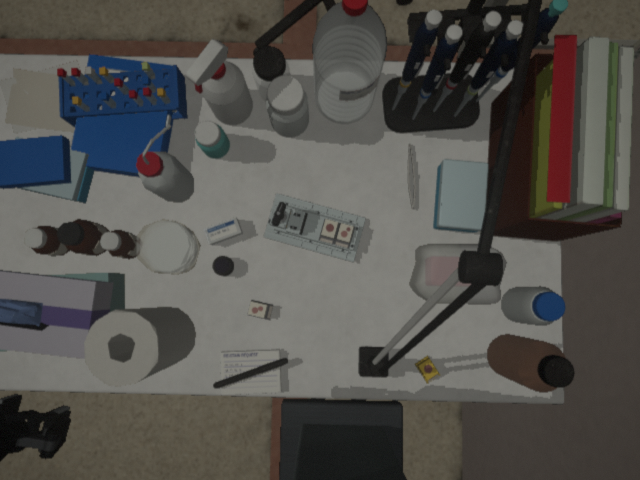

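```bash
python3 - <<'E'
from h import *
import cv2
lt=uncrop([(200,182),(385,228),(350,382),(160,335)],235,285,12)
ls=uncrop([(240,150),(425,215),(365,330),(200,275)],250,270,14)
new={}
for n,(x0,y0,x1,y1),pts in(("top",(240,292,276,325),lt),("scene",(256,274,288,305),ls)):
    a=cv2.imread(f"pics/{n}0.png",0)[y0:y1,x0:x1].astype(np.float32); b=cv2.imread(f"pics/{n}2.png",0)[y0:y1,x0:x1].astype(np.float32)
    M=np.eye(2,3,dtype=np.float32); cc,M=cv2.findTransformECC(a,b,M,cv2.MOTION_EUCLIDEAN,(3,200,1e-6),None,3)
    print(n,cc,np.degrees(np.arctan2(M[1,0],M[0,0])))
    q=(pts-[x0,y0])@M[:,:2].T+M[:,2]+[x0,y0]; new[n]=q; print((q-pts).round(2))
wax=np.array([[15,-12],[-15,-12],[-15,12],[15,12]],float)
W=np.c_[wax,np.full(4,21.)]
for n,p in new.items():
  for src in (p,{"top":lt,"scene":ls}[n]):
    r=lambda v:(proj(n,W@rz(v[2]).T+[v[0],v[1],0])-src).ravel()
    s=least_squares(r,[455,181,1.36]); print(n,s.x,s.cost**.5)
E
```

```text
top 0.8257401830815345 -0.41036868
[[0.11 1.5 ]
 [0.14 1.39]
 [0.23 1.41]
 [0.2  1.53]]
scene 0.9787214263471093 -0.077374384
[[-0.1   1.15]
 [-0.09  1.13]
 [-0.08  1.14]
 [-0.09  1.15]]
top [454.79468705 181.89650192   1.36396461] 0.6874140563110145
top [457.35090116 182.28850293   1.35680858] 0.6818294928353018
scene [451.19136363 180.29303583   1.38156632] 1.0797240194954503
scene [453.88723994 180.63848922   1.38013435] 1.0631268243961924
```

```bash
python3 - <<'E'
from h import *
import cv2
t=cv2.imread("pics/top2.png"); s=cv2.imread("pics/scene2.png")
f=lambda a:cv2.convertScaleAbs(a,alpha=1.6,beta=20)
a=cv2.resize(f(t[193:238,265:305]),None,fx=10,fy=10,interpolation=cv2.INTER_CUBIC)
b=cv2.resize(f(s[203:248,285:325]),None,fx=10,fy=10,interpolation=cv2.INTER_CUBIC)
cv2.imwrite("pics/f.png",np.hstack([a,b]))
T=uncrop([(112,58),(725,228),(655,535),(25,362)],260,185,6.9)
S=uncrop([(690,285),(593,520),(45,325)],280,200,8)
bt=uncrop([(447,236),(537,258),(517,358),(427,347)],260,185,6.9); at=uncrop([(556,262),(645,287),(625,392),(533,370)],260,185,6.9)
bs=uncrop([(437,240),(520,258),(488,345),(405,318)],280,200,8); as_=uncrop([(540,268),(608,290),(580,370),(502,345)],280,200,8)
def wx(yc,xc): return np.array([[xc+15,yc+12,31],[xc+15,yc-12,31],[xc-15,yc-12,31],[xc-15,yc+12,31]])
bias={"top":(-.75,.5),"scene":(-4.3,-1.1)}
def r(p,w):
    x,y,a,xb,hb,yb,ya=p; yl=-85
    base=np.array([[42,yl+170,hb],[42,yl,hb],[-42,yl,hb],[-42,yl+170,hb]])
    f=lambda P,n:proj(n,P@rz(a).T+[x+bias[n][0],y+bias[n][1],0])
    tt=np.r_[(f(base,"top")-T).ravel(),(f(wx(yb,xb),"top")-bt).ravel(),(f(wx(ya,xb),"top")-at).ravel()]
    ss=np.r_[(f(base[[1,2,3]],"scene")-S).ravel(),(f(wx(yb,xb),"scene")-bs).ravel(),(f(wx(ya,xb),"scene")-as_).ravel()]
    return np.r_[tt*w[0],ss*w[1],(hb-10)*.3]
for w in ((1,1),(1,0),(0,1)):
    s=least_squares(r,[600,60,-.2,3.5,8,-28,-56],args=(w,)); print("tray",w,s.x.round(3),np.sqrt(s.cost))
E
```

```text
tray (1, 1) [ 6.05751e+02  8.43600e+01 -2.38000e-01  3.15400e+00  9.81800e+00
 -2.72050e+01 -5.57120e+01] 2.5510208896628073
tray (1, 0) [ 6.05688e+02  8.42580e+01 -2.40000e-01  3.24800e+00  9.83300e+00
 -2.69960e+01 -5.56130e+01] 2.115735617666174
tray (0, 1) [ 6.05976e+02  8.46660e+01 -2.34000e-01  2.82500e+00  9.57000e+00
 -2.77230e+01 -5.60410e+01] 1.3917023045536119
```

View pics/f.png

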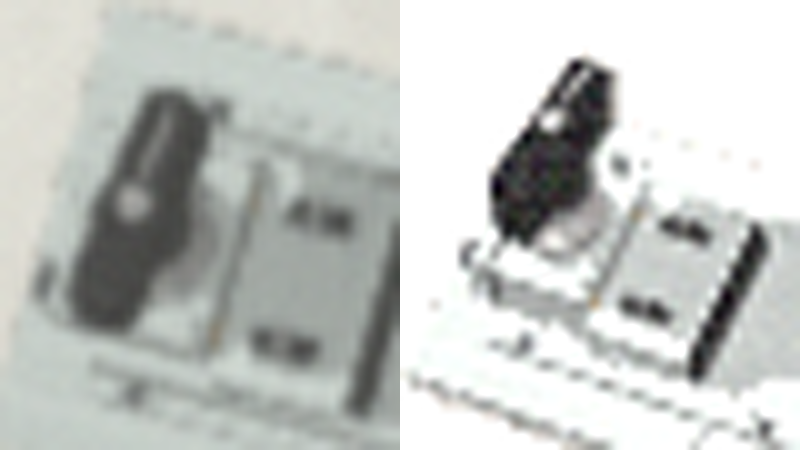

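```bash
python3 - <<'E'
from h import *
def U(p,o): return uncrop([p],*o,10)[0]
ot=(265,193); os_=(285,203)
P=lambda n,p,o,z:ray(n,U(p,o),z)-np.r_[{"top":(-.75,.5),"scene":(-4.3,-1.1)}[n],0]
for n,o,c,e1,e2 in(("top",ot,(132,203),(180,95),(100,325)),("scene",os_,(150,120),(187,64),(110,190))):
    a,b,m=P(n,e1,o,64),P(n,e2,o,64),P(n,c,o,64)
    print(n,"mid dot",m.round(1),"line ang",np.arctan2(*(a-m)[[1,0]]), "bar ang",np.arctan2(*(a-b)[[1,0]]),np.hypot(*(a-b)[:2]),np.hypot(*(a-m)[:2]))
x=np.array([605.7,84.7,0])+rz(-.238)@[0,64,53]; print("thumb",x)
x=np.array([605.7,84.7,0])+rz(-.238)@[3.5,1.5,0]; print("place",x)
print("fence dark edge")
for n,o,p,q in(("top",ot,(395,200),(358,412)),):
    for pp in(p,q):
        w=P(n,pp,o,21); print((rz(.238)@(w-[605.7,84.7,0])).round(1))
E
```

```text
top mid dot [622.5 147.   64. ] line ang -0.3860459403991518 bar ang -0.30283559272816285 42.10285357044846 20.455380056317377
scene mid dot [624.5 147.1  64. ] line ang -0.33436935786808925 bar ang -0.30216402841051815 38.3747668851798 17.501645544517643
thumb [620.78860649 146.89593198  53.        ]
place [609.45497924  85.33255899   0.        ]
fence dark edge
[19.8 24.1 21. ]
[-19.   20.5  21. ]
```

```bash
python3 -m creep '[[[0,-37,30],0,0.6],[[0,-75,61],0,0.6],[[0,-112,91],0,0.6],[[0,-150,122],0,0.6],[[0,-187,152],0,0.6],[[45,-187,152],0,0.6],[[90,-187,152],0,0.6],[[135,-187,152],0,0.6]]' 20;  python3 -m creep '[[[45,0,0],0,0.6],[[90,0,0],0,0.6],[[130,0,0],0,0.6],[[155,0,0],0,0.6],[[155,0,0],0,0.6]]' 20; python3 - <<'E'
from h import *
plan([455.6,181.4,9],1.362)
E
```

```text
clock: 9.7
ee_pos: [460.4, 170.8, 187.7]
ee_rot: [0.137, 1.57, -0.073]
wrist_force: [0.6, 0.4, -0.7]
width: 0.6
clock: 10.2
ee_pos: [457.1, 170.6, 29.4]
ee_rot: [-2.616, 1.562, -2.826]
wrist_force: [-1.3, -0.1, 0.5]
width: 0.598
pos [457.1 170.6  29.4] jaw 1.361 shift [20.4 10.3 -3.5]
  turn deg -0.0 -> q6 -0.98
  turn deg 180.0 -> q6 2.16
  turn deg -180.0 -> q6 -4.12
```

```bash
python3 -m creep '[[[-5,10.5,-2.5],0,0.6],[[-5,10.5,-2.5],0,0.6],[[-5,10.5,-2.5],0,0.6]]' 20; python3 - <<'E'
from h import *
plan([455.6,181.4,9],1.362)
E
```

```text
clock: 10.5
ee_pos: [461.4, 183.8, 42.1]
ee_rot: [0.502, 1.566, 0.294]
wrist_force: [0.9, 0.9, 0.4]
width: 0.602
pos [461.4 183.8  42.1] jaw 1.363 shift [33.  -3.6 -5.3]
  turn deg 0.0 -> q6 -0.98
  turn deg 180.0 -> q6 2.16
  turn deg -180.0 -> q6 -4.12
```

```bash
python3 -m creep '[[[8,0,0],0,0.6],[[16,0,0],0,0.6],[[16,0,0],0,0.6],[[16,0,0],0,0.6]]' 20; python3 - <<'E'
from h import *
plan([455.6,181.4,9],1.362)
E
```

```text
clock: 10.9
ee_pos: [459.4, 182.7, 22.6]
ee_rot: [-2.607, 1.569, -2.816]
wrist_force: [0.0, -0.6, -0.2]
width: 0.6
pos [459.4 182.7  22.6] jaw 1.362 shift [13.6 -2.1 -3.4]
  turn deg -0.0 -> q6 -0.98
  turn deg 180.0 -> q6 2.16
  turn deg -180.0 -> q6 -4.12
```

```bash
python3 -m creep '[[[0,-1.5,-3.5],0,0.6],[[7,-1.5,-3.5],0,0.6],[[13.5,-1.5,-3.5],0,0.6],[[13.5,-1.5,-3.5],0,0.6],[[13.5,-1.5,-3.5],0,0.6]]' 20; python3 - <<'E'
from h import *
plan([455.6,181.4,9],1.362)
E
```

```text
clock: 11.4
ee_pos: [455.8, 182.1, 9.3]
ee_rot: [-2.618, 1.57, -2.827]
wrist_force: [0.6, 0.4, -0.6]
width: 0.601
pos [455.8 182.1   9.3] jaw 1.362 shift [ 0.3 -0.7 -0.1]
  turn deg -0.0 -> q6 -0.98
  turn deg 180.0 -> q6 2.16
  turn deg -180.0 -> q6 -4.12
```

```bash
python3 -m creep '[[[0,-0.5,0],0,0.25],[[0,-0.5,0],0,0.25],[[0,-0.5,0],0,0.25],[[0,-0.5,0],0,0.25],[[0,-0.5,0],0,0.25],[[0,-0.5,0],0,0.25]]' 30; python3 - <<'E'
from h import *
plan([455.6,181.4,9],1.362);o=robot.get_obs();print(o["wrist_force"])
E
python3 -m creep '[[[-20,0,0],0,0.25],[[-60,0,0],0,0.25],[[-100,0,0],0,0.25],[[-100,0,0],0,0.25],[[-100,0,0],0,0.25]]' 30; python3 - <<'E'
from h import *
plan([609.4,85.4,60],-.238);o=robot.get_obs();print(o["wrist_force"],o["width"])
E
```

```text
clock: 12.0
ee_pos: [456.3, 181.7, 10.2]
ee_rot: [0.433, 1.57, 0.224]
wrist_force: [-0.4, -0.6, 2.8]
width: 0.338
pos [456.3 181.7  10.2] jaw 1.362 shift [ 1.2 -0.5 -0.6]
  turn deg -0.0 -> q6 -0.98
  turn deg 180.0 -> q6 2.16
  turn deg -180.0 -> q6 -4.12
[-0.38801743 -0.60435197  2.83087422]
clock: 12.5
ee_pos: [456.5, 181.9, 110.6]
ee_rot: [0.536, 1.569, 0.327]
wrist_force: [0.2, -0.0, -0.5]
width: 0.339
pos [456.5 181.9 110.6] jaw 1.362 shift [ 50.8 -62.7 169.5]
  turn deg -88.3 -> q6 -2.76
  turn deg 91.7 -> q6 0.38
  turn deg -268.3 -> q6 -5.91
[ 0.18266731 -0.01286779 -0.48557024] 0.33911876939724644
```

```bash
python3 -m creep '[[[0,-6,16],8.5,0.25],[[0,-12,32],17,0.25],[[0,-19,51],25.5,0.25],[[0,-25,68],34,0.25],[[0,-31,84],42.5,0.25],[[0,-37,100],51,0.25],[[0,-44,119],59.5,0.25],[[0,-50,135],68,0.25]]' 30; python3 - <<'E'
from h import *
plan([609.4,85.2,60],-.238)
E
```

```text
clock: 13.3
ee_pos: [577.2, 104.1, 106.9]
ee_rot: [-1.605, 1.566, -3.007]
wrist_force: [-0.2, 0.8, -0.7]
width: 0.337
pos [577.2 104.1 106.9] jaw 0.169 shift [46.7 28.7 24. ]
  turn deg 23.3 -> q6 0.38
  turn deg 203.3 -> q6 3.52
  turn deg -156.7 -> q6 -2.76
```

```bash
python3 -m creep '[[[0,10,8],8,0.25],[[0,20,16],16,0.25],[[0,29,24],23.5,0.25],[[25,29,24],23.5,0.25],[[44,29,24],23.5,0.25],[[44,29,24],23.5,0.25],[[44,29,24],23.5,0.25]]' 30; python3 - <<'E'
from h import *
plan([609.4,85.2,21],-.238)
E
```

```text
clock: 14.0
ee_pos: [609.3, 86.1, 63.9]
ee_rot: [-1.247, 1.567, -3.053]
wrist_force: [0.2, 0.4, 0.6]
width: 0.341
pos [609.3  86.1  63.9] jaw -0.235 shift [42.9  0.4  0.8]
  turn deg 0.2 -> q6 0.38
  turn deg 180.2 -> q6 3.52
  turn deg -179.8 -> q6 -2.76
```

```bash
python3 -m creep '[[[12,0.4,0.8],0,0.25],[[24,0.4,0.8],0,0.25],[[28,0.4,0.8],0,0.25],[[28,0.4,0.8],0,0.25],[[28,0.4,0.8],0,0.25]]' 30; python3 - <<'E'
from h import *
plan([609.4,85.2,21],-.238);print(robot.get_obs()["wrist_force"])
E
```

```text
clock: 14.5
ee_pos: [610.7, 85.4, 37.9]
ee_rot: [1.735, 1.571, -0.071]
wrist_force: [-0.1, 0.2, 0.6]
width: 0.344
pos [610.7  85.4  37.9] jaw -0.235 shift [16.9 -1.2  0.5]
  turn deg 0.2 -> q6 0.38
  turn deg 180.2 -> q6 3.52
  turn deg -179.8 -> q6 -2.76
[-0.10517003  0.16285097  0.57378006]
```

```bash
python3 -m creep '[[[4,-1,0.5],0,0.25],[[8,-1,0.5],0,0.25],[[12,-1,0.5],0,0.25],[[12,-1,0.5],0,0.25],[[12,-1,0.5],0,0.25]]' 30; python3 - <<'E'
from h import *
plan([609.4,85.2,21],-.238);print(robot.get_obs()["wrist_force"])
E
```

```text
clock: 15.0
ee_pos: [609.4, 85.1, 25.6]
ee_rot: [-1.353, 1.57, 3.124]
wrist_force: [-0.5, 0.0, -0.4]
width: 0.339
pos [609.4  85.1  25.6] jaw -0.235 shift [ 4.6 -0.1 -0.1]
  turn deg 0.2 -> q6 0.38
  turn deg 180.2 -> q6 3.52
  turn deg -179.8 -> q6 -2.76
[-0.54787968  0.00689896 -0.39072216]
```

```bash
python3 -m creep '[[[1.5,0,0],0,0.25],[[3,0,0],0,0.25],[[3,0,0],0,0.25],[[3,0,0],0,0.25]]' 30; python3 -m creep '[[[1,0,0],0,0.25],[[2,0,0],0,0.25],[[2,0,0],0,0.25]]' 30;python3 -m creep '[[[1,0,0],0,0.25],[[1,0,0],0,0.25],[[1,0,0],0,0.25]]' 30
```

```text
clock: 15.4
ee_pos: [609.6, 85.1, 22.8]
ee_rot: [-1.011, 1.571, -2.817]
wrist_force: [-0.5, 0.3, -0.5]
width: 0.344
clock: 15.7
ee_pos: [609.5, 85.1, 20.6]
ee_rot: [-1.043, 1.57, -2.849]
wrist_force: [0.2, -1.2, -0.8]
width: 0.343
clock: 16.0
ee_pos: [609.6, 85.1, 20.2]
ee_rot: [1.862, 1.57, 0.057]
wrist_force: [-1.2, 0.5, 3.2]
width: 0.341
```

```bash
python3 -m creep '[[[-0.5,0,0],0,0.45],[[-0.5,0,0],0,0.45],[[-0.5,0,0],0,0.45],[[-0.5,0,0],0,0.45],[[-5,0,0],0,0.5],[[-15,0,0],0,0.5],[[-40,0,0],0,0.5],[[-80,0,0],0,0.5]]' 30
```

```text
clock: 16.8
ee_pos: [608.0, 85.0, 98.3]
ee_rot: [-1.256, 1.566, -3.062]
wrist_force: [0.5, 0.2, 0.2]
width: 0.5
```

```bash
python3 - <<'E'
from h import *
import cv2
o=robot.get_obs();print(o["clock"],o["ee_pos"],o["wrist_force"]);plan([621.2,147,130],-.33-np.pi/2)
for n in("scene","top"):
    im=robot.get_image(n); cv2.imwrite(f"pics/{n}3.png",im[:,:,::-1])
E
```

```text
16.8 [607.99599575  84.96238154  98.3154573 ] [0.54525986 0.20224124 0.21718367]
pos [608.   85.   98.3] jaw -0.235 shift [-31.8  -1.8 -63.4]
  turn deg -84.6 -> q6 -1.01
  turn deg 95.4 -> q6 2.13
  turn deg -264.6 -> q6 -4.15
```

View pics/scene3.png

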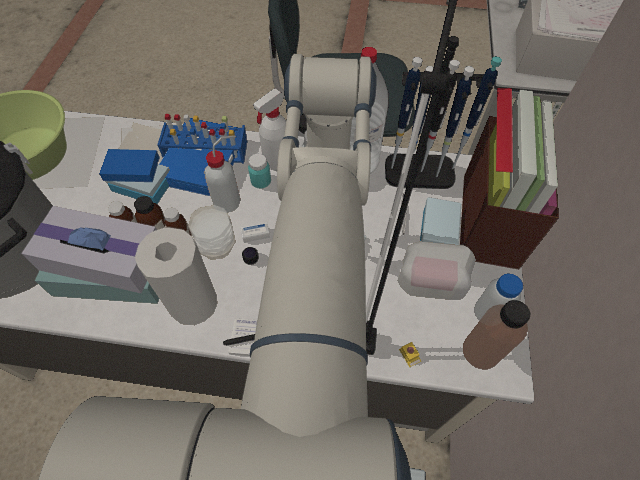

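```bash
python3 -m creep '[[[-45,0,0],0,0.5],[[-90,0,0],-8,0.5],[[-135,0,0],-16,0.5],[[-180,-20,-23],-25,0.5],[[-200,-50,-57],-33,0.5],[[-200,-83,-94],-42,0.5],[[-200,-116,-131],-50,0.5],[[-200,-149,-168],-58,0.5]]' 30
python3 - <<'E'
from h import *
import cv2
o=robot.get_obs();print(o["clock"],o["ee_pos"],o["wrist_force"])
for n in("scene","top"):
    im=robot.get_image(n); cv2.imwrite(f"pics/{n}4.png",im[:,:,::-1])
t=cv2.imread("pics/top4.png"); s=cv2.imread("pics/scene4.png")
f=lambda a:cv2.resize(a,None,fx=7,fy=7,interpolation=cv2.INTER_CUBIC)
cv2.imwrite("pics/g1.png",f(t[185:271,260:374])); cv2.imwrite("pics/g2.png",f(s[200:280,275:385]))
E
```

```text
clock: 17.7
ee_pos: [503.6, 283.0, 301.2]
ee_rot: [1.256, 1.569, 0.468]
wrist_force: [1.5, 1.1, 0.6]
width: 0.498
17.7 [503.56953869 283.03029317 301.16059158] [1.48081681 1.12888944 0.58487598]
```

View pics/g1.png

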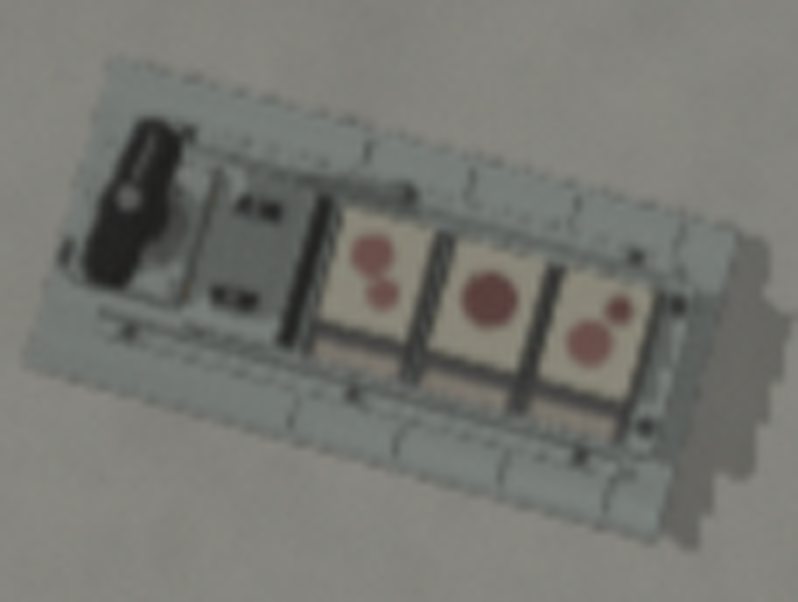

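View pics/g2.png

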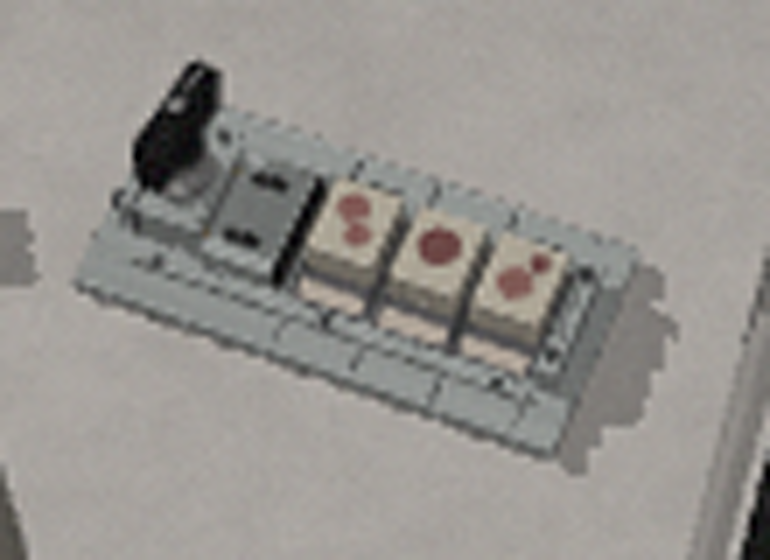

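```bash
python3 - <<'E'
from h import *
plan([621.5,147,110],-.33-np.pi/2)
E
```

```text
pos [501.5 286.6 301. ] jaw 0.788 shift [190.7 -14.8 183.8]
  turn deg -25.9 -> q6 -1.01
  turn deg 154.1 -> q6 2.13
  turn deg -205.9 -> q6 -4.15
```

```bash
python3 -m creep '[[[0,-4,45],-8,0.5],[[30,-7,90],-16,0.5],[[60,-11,135],-24,0.5],[[90,-15,180],-26,0.5],[[130,-15,180],-26,0.5],[[170,-15,180],-26,0.5],[[190,-15,183],-26,0.5],[[190,-15,183],-26,0.5]]' 40
python3 -m creep '[[[0,0,0],0,0.5],[[0,0,0],0,0.5],[[0,0,0],0,0.5]]'
python3 - <<'E'
from h import *
plan([621.5,147,43],-.33-np.pi/2)
E
```

```text
clock: 18.6
ee_pos: [620.5, 139.2, 105.3]
ee_rot: [-2.591, 1.563, -2.933]
wrist_force: [-0.4, -1.3, -0.3]
width: 0.499
clock: 18.9
ee_pos: [623.3, 141.0, 112.7]
ee_rot: [0.506, 1.566, 0.167]
wrist_force: [-0.6, -0.6, 0.2]
width: 0.499
pos [623.3 141.  112.7] jaw 1.231 shift [69.7  4.9 -4. ]
  turn deg -0.5 -> q6 -1.01
  turn deg 179.5 -> q6 2.13
  turn deg -180.5 -> q6 -4.15
```

```bash
python3 -m creep '[[[0,5,-3.5],-0.5,0.5],[[15,5,-3.5],-0.5,0.5],[[30,5,-3.5],-0.5,0.5],[[30,5,-3.5],-0.5,0.5],[[30,5,-3.5],-0.5,0.5],[[30,5,-3.5],-0.5,0.5]]' 40
python3 - <<'E'
from h import *
plan([621.5,147,43],-.33-np.pi/2)
E
```

```text
clock: 19.5
ee_pos: [620.7, 146.5, 79.9]
ee_rot: [0.232, 1.571, -0.099]
wrist_force: [0.0, -0.3, -0.1]
width: 0.502
pos [620.7 146.5  79.9] jaw 1.24 shift [36.9  0.7  0.6]
  turn deg -0.1 -> q6 -1.01
  turn deg 179.9 -> q6 2.13
  turn deg -180.1 -> q6 -4.15
```

```bash
python3 -m creep '[[[12,0.7,0.6],0,0.5],[[24,0.7,0.6],0,0.5],[[37,0.7,0.6],0,0.5],[[37,0.7,0.6],0,0.5],[[37,0.7,0.6],0,0.5],[[37,0.7,0.6],0,0.5]]' 30
python3 - <<'E'
from h import *
plan([621.5,147,43],-.33-np.pi/2); print(robot.get_obs()["wrist_force"])
E
```

```text
clock: 20.1
ee_pos: [621.7, 147.1, 43.2]
ee_rot: [0.532, 1.57, 0.201]
wrist_force: [0.0, -0.4, 0.7]
width: 0.505
pos [621.7 147.1  43.2] jaw 1.24 shift [ 0.2 -0.1 -0.1]
  turn deg -0.1 -> q6 -1.01
  turn deg 179.9 -> q6 2.13
  turn deg -180.1 -> q6 -4.15
[ 0.01680789 -0.40148124  0.68900749]
```

Now close on the wing bar.

```bash
python3 -m creep '[[[0,0,0],0,0.05],[[0,0,0],0,0.05],[[0,0,0],0,0.05],[[0,0,0],0,0.05],[[0,0,0],0,0.05],[[0,0,0],0,0.05],[[0,0,0],0,0.05]]' 35
python3 - <<'E'
from h import *
plan([621.5,147,43],-.33-np.pi/2);o=robot.get_obs(); print(o["wrist_force"],o["wrist_torque"])
E
```

```text
clock: 20.8
ee_pos: [621.6, 146.3, 43.6]
ee_rot: [-0.732, 1.57, -1.063]
wrist_force: [-2.1, -5.1, 4.9]
width: 0.135
pos [621.6 146.3  43.6] jaw 1.239 shift [ 0.6  0.6 -0.3]
  turn deg -0.1 -> q6 -1.01
  turn deg 179.9 -> q6 2.13
  turn deg -180.1 -> q6 -4.15
[-2.08753193 -5.11422057  4.85930899] [-0.70238583  0.49148402 -0.03051746]
```

```bash
python3 -m creep '[[[0,-0.9,0],0,0.05],[[0.1,-0.9,0],8,0.05],[[0.2,-0.9,0],16,0.05],[[0.3,-0.9,0],24,0.05],[[0.3,-0.9,0],32,0.05],[[0.4,-0.9,0],40,0.05],[[0.4,-0.9,0],40,0.05]]' 35
python3 - <<'E'
from h import *
o=robot.get_obs(); plan([621.5,146.2,43],-.33-np.pi/2,o);print(o["wrist_force"],o["wrist_torque"],o["q"][5],o["tau"][5],o["width"])
E
```

```text
clock: 21.5
ee_pos: [621.9, 146.5, 43.2]
ee_rot: [1.353, 1.568, 0.323]
wrist_force: [1.6, -1.6, 4.6]
width: 0.131
pos [621.9 146.5  43.2] jaw 0.541 shift [ 0.2 -0.5  0.1]
  turn deg -40.1 -> q6 -1.01
  turn deg 139.9 -> q6 2.13
  turn deg -220.1 -> q6 -4.15
[ 1.62166147 -1.55598545  4.61505847] [-0.18807547 -0.24456708 -0.03714494] -0.36265448013022755 1.387207992374897 0.13119649394539723
```

```bash
python3 -m creep '[[[0.1,0,0],8,0.05],[[0.2,0,0],16,0.05],[[0.2,0,0],24,0.05],[[0.3,0,0],32,0.05],[[0.4,0,0],40,0.05],[[0.5,0,0],48,0.05],[[0.6,0,0],56,0.05],[[0.6,0,0],60,0.05]]' 35
python3 - <<'E'
from h import *
o=robot.get_obs(); plan([621.5,146.2,43],-.33-np.pi/2,o);print(o["wrist_force"],o["wrist_torque"],o["q"][5],o["tau"][5],o["width"])
E
```

```text
clock: 22.3
ee_pos: [622.6, 146.4, 42.6]
ee_rot: [2.207, 1.567, 0.13]
wrist_force: [3.9, -0.3, 2.7]
width: 0.132
pos [622.6 146.4  42.6] jaw -0.506 shift [-0.4 -0.9  0.7]
  turn deg 79.9 -> q6 2.13
  turn deg 259.9 -> q6 5.27
  turn deg -100.1 -> q6 -1.01
[ 3.86509732 -0.30701836  2.71790513] [-0.29645203 -0.73229534  0.07961963] 0.6837278085149721 -0.2323076594620943 0.13226018854403435
```

```bash
python3 -m creep '[[[0.1,0.4,0.2],8,0.05],[[0.2,0.7,0.3],16,0.05],[[0.2,0.7,0.3],24,0.05],[[0.3,0.7,0.3],32,0.05],[[0.4,0.7,0.3],40,0.05],[[0.4,0.7,0.3],46,0.05],[[0.4,0.7,0.3],46,0.05]]' 45
python3 - <<'E'
from h import *
o=robot.get_obs(); plan([621.5,146.2,43],-.33-np.pi/2,o);print(o["wrist_force"],o["wrist_torque"],o["q"][5],o["tau"][5],o["width"])
E
```

```text
clock: 23.0
ee_pos: [622.9, 145.8, 42.2]
ee_rot: [3.044, 1.567, 0.168]
wrist_force: [4.2, 0.2, 3.2]
width: 0.129
pos [622.9 145.8  42.2] jaw -1.306 shift [-0.9 -0.7  1.2]
  turn deg 34.1 -> q6 2.13
  turn deg 214.1 -> q6 5.27
  turn deg -145.9 -> q6 -1.01
[4.19798649 0.19566167 3.15493101] [-0.24600096 -0.80070759 -0.0798046 ] 1.482568786898149 1.0346642509102821 0.1285991584236535
```

```bash
python3 -m creep '[[[0.1,0,0.5],4,0.05],[[0.1,0,0.5],8,0.05],[[0.1,0,0.5],12,0.05],[[0.1,0,0.5],12,0.05]]' 45
python3 - <<'E'
from h import *
o=robot.get_obs(); plan([621.5,146.2,43],-.33-np.pi/2,o);print(o["wrist_force"],o["wrist_torque"],o["q"][5],o["tau"][5],o["width"])
E
python3 -m creep '[[[0,0,0],3,0.05],[[0,0,0],6,0.05],[[0,0,0],6,0.05]]' 45
python3 - <<'E'
from h import *
o=robot.get_obs(); plan([621.5,146.2,43],-.33-np.pi/2,o);print(o["wrist_force"],o["wrist_torque"],o["q"][5],o["tau"][5],o["width"])
E
```

```text
clock: 23.4
ee_pos: [622.8, 145.6, 42.1]
ee_rot: [-3.055, 1.566, 0.143]
wrist_force: [5.9, -1.3, 2.6]
width: 0.13
pos [622.8 145.6  42.1] jaw -1.514 shift [-0.9 -0.6  1.3]
  turn deg 22.2 -> q6 2.13
  turn deg 202.2 -> q6 5.27
  turn deg -157.8 -> q6 -1.01
[ 5.93830638 -1.33834895  2.58765513] [-0.15128475 -1.0693843  -0.05836579] 1.6904603691871032 0.5525927804410458 0.12960739783690123
clock: 23.7
ee_pos: [622.8, 145.6, 42.0]
ee_rot: [-2.982, 1.566, 0.112]
wrist_force: [5.7, -1.1, 2.0]
width: 0.129
pos [622.8 145.6  42. ] jaw -1.618 shift [-1.  -0.6  1.3]
  turn deg 16.2 -> q6 2.13
  turn deg 196.2 -> q6 5.27
  turn deg -163.8 -> q6 -1.01
[ 5.74388642 -1.056763    2.01497729] [-0.28109161 -1.04980367 -0.06367043] 1.7946523643768753 0.39878728799521923 0.12897301617917895
```

```bash
for i in 1 2; do python3 -m creep '[[[0,0,0],2,0.05],[[0,0,0],4,0.05],[[0,0,0],4,0.05]]' 45 >/dev/null
python3 - <<'E'
from h import *
o=robot.get_obs(); plan([621.5,146.2,43],-.33-np.pi/2,o);print(o["wrist_force"],o["wrist_torque"],o["q"][5],o["tau"][5],o["width"])
E
done
```

```text
pos [622.8 145.5  42. ] jaw -1.687 shift [-1.  -0.5  1.4]
  turn deg 12.2 -> q6 2.13
  turn deg 192.2 -> q6 5.27
  turn deg -167.8 -> q6 -1.01
[ 6.96257948 -0.97138966  1.98792675] [-0.29466392 -1.07291949  0.16539061] 1.86368940372342 0.46314552426338196 0.12579863213505257
pos [622.7 145.6  42.1] jaw -1.755 shift [-0.9 -0.4  1.3]
  turn deg 8.3 -> q6 2.13
  turn deg 188.3 -> q6 5.27
  turn deg -171.7 -> q6 -1.01
[ 6.67136316 -1.16217616  2.56130939] [-0.32232702 -0.93697583  1.11405143] 1.9319748629242102 1.4200297370553017 0.13118504719182586
```

```bash
python3 -m creep '[[[0,0,0],0,0.05],[[0,0,0],0,0.05],[[0,0,0],0,0.05],[[0,0,0],0,0.05]]' 45
python3 - <<'E'
from h import *
o=robot.get_obs(); plan([621.5,146.2,43],-.33-np.pi/2,o);print(o["wrist_force"],o["wrist_torque"],o["q"][5],o["width"])
E
python3 -m creep '[[[0,0,-0.5],-4,0.05],[[-0.1,0,-1],-10,0.05],[[-0.2,0,-1],-18,0.05],[[-0.3,0,-1],-26,0.05],[[-0.4,0,-1],-34,0.05],[[-0.4,0,-1],-42,0.05],[[-0.5,0,-1],-48,0.05],[[-0.5,0,-1],-48,0.05]]' 45
python3 - <<'E'
from h import *
o=robot.get_obs(); plan([621.5,146.2,43],-.33-np.pi/2,o);print(o["wrist_force"],o["wrist_torque"],o["q"][5],o["width"])
E
```

```text
clock: 24.7
ee_pos: [622.7, 145.6, 42.0]
ee_rot: [-2.938, 1.567, 0.02]
wrist_force: [7.1, -2.0, 4.0]
width: 0.127
pos [622.7 145.6  42. ] jaw -1.754 shift [-1.  -0.4  1.3]
  turn deg 8.4 -> q6 2.13
  turn deg 188.4 -> q6 5.27
  turn deg -171.6 -> q6 -1.01
[ 7.06729382 -2.0226262   3.95328754] [-0.45222944 -0.93850377  1.12153502] 1.9310468919475572 0.1274763251579289
clock: 25.5
ee_pos: [622.8, 146.1, 42.3]
ee_rot: [3.073, 1.568, 0.584]
wrist_force: [4.6, 2.0, 3.4]
width: 0.129
pos [622.8 146.1  42.3] jaw -0.918 shift [-0.7 -0.9  1. ]
  turn deg 56.3 -> q6 2.13
  turn deg 236.3 -> q6 5.27
  turn deg -123.7 -> q6 -1.01
[4.56403003 2.02414479 3.35910495] [ 0.13536697 -0.6675603   0.08019589] 1.0948359577747921 0.1290156957106019
```

```bash
python3 -m creep '[[[-0.1,0.3,0],-8,0.05],[[-0.2,0.3,0],-16,0.05],[[-0.2,0.3,0],-24,0.05],[[-0.3,0.3,0],-32,0.05],[[-0.4,0.3,0],-40,0.05],[[-0.4,0.3,0],-46,0.05],[[-0.4,0.3,0],-46,0.05],[[-0.4,0.3,0],-46,0.05]]' 45
python3 - <<'E'
from h import *
o=robot.get_obs(); plan([621.5,146.2,43],-.33-np.pi/2,o);print(o["wrist_force"],o["wrist_torque"],o["q"][5],o["width"])
E
python3 -m creep '[[[0,0,0],0,0.05],[[0,0,0],0,0.05],[[0,0,0],0,0.05]]' 45
python3 - <<'E'
from h import *
import cv2
o=robot.get_obs(); print(np.abs(o["joint_vel"]).max(),o["wrist_force"],o["wrist_torque"])
for n in("scene","top"):
    im=robot.get_image(n); cv2.imwrite(f"pics/{n}5.png",im[:,:,::-1])
cv2.imwrite("pics/k.png",np.hstack([cv2.imread("pics/scene5.png")[100:400,160:460],cv2.imread("pics/top5.png")[60:360,160:460]]))
E
```

```text
clock: 26.3
ee_pos: [622.4, 146.4, 42.8]
ee_rot: [2.859, 1.568, 1.165]
wrist_force: [1.0, 5.3, 5.6]
width: 0.13
pos [622.4 146.4  42.8] jaw -0.123 shift [-0.2 -0.9  0.3]
  turn deg -78.2 -> q6 -1.01
  turn deg 101.8 -> q6 2.13
  turn deg -258.2 -> q6 -4.15
[1.03494618 5.26791886 5.57345444] [ 0.82092328 -0.28914907  0.04372858] 0.3000120478601326 0.13030314887547867
clock: 26.6
ee_pos: [622.5, 146.3, 42.8]
ee_rot: [2.841, 1.568, 1.147]
wrist_force: [1.6, 5.0, 5.6]
width: 0.127
0.0023866882875109353 [1.55444646 4.99090257 5.55144538] [ 0.85491049 -0.26327744  0.03979222]
```

View pics/k.png

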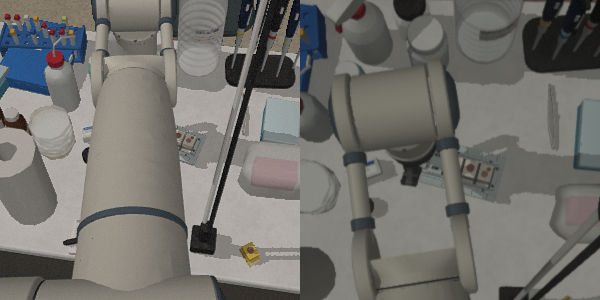

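```bash
python3 - <<'E'
import cv2
a=cv2.resize(cv2.imread("pics/top5.png")[190:270,270:370],None,fx=7,fy=7,interpolation=cv2.INTER_CUBIC)
cv2.imwrite("pics/l.png",cv2.convertScaleAbs(a,alpha=1.5,beta=10))
E
```

```text
(no output)
```

View pics/l.png

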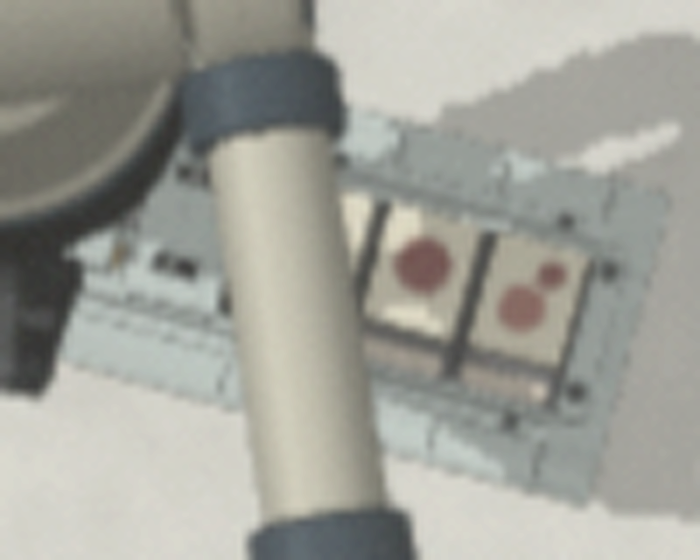

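The picture shows blocks a and b flat, at about (520,300) and (420,265) in the crop. The edge of block c sits tight beside b at about (355,230). The gap from c to b now equals the one from b to a, which fits a row that has been pinched. I'm handing in.

```bash
python3 - <<'E'
from rig import robot
o=robot.get_obs();print(o["clock"],o["width"],o["wrist_force"]);robot.finish_job()
E
```

```text
26.7 0.130903477521585 [1.41636968 5.54832619 6.28068509]
the job is handed in; nothing more can be done
```

I put the wax block in the empty place and released it. A picture with the arm clear showed it flat between block_b and the fence, sloped end facing the same way as its neighbours.

I turned the thumbscrew clockwise about 168° until the wrist torque jumped from about 0 to 1.1 N m. I took that as the seat and held it there for about half a second. I then backed it off to about 78° from the start, roughly 90° from the seat, and handed in at 26.7 s with the fingers still gripping the bar (about 11 mm opening, 45 N grip setting).

**Last checks:**
- **Arm:** it was still, with about 5–6 N of side and vertical load left on the wrist.
- **Blocks:** the top view showed blocks a and b in place and the gap between b and the placed block closed to match the one between a and b.
- **Not seen directly:** the arm hid most of the placed block, the fence and the bar at the end. The seat and the quarter turn therefore rest on torque and tool angle, with a few degrees of uncertainty, and I did not check the bystanders at the end.
- **Disagreement:** the two cameras differed by about 4 mm. I corrected both by squeezing the loose block in two directions and comparing that position with the pictures.

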